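# Press a tub lid home with one turn of the flywheel

### The job

The food tub stands loose in the hand-driven lid press with its lid only laid on, sitting a little high. Wind the clamp wheel (blue knob) clockwise until the jaw has pushed the tub against its two stops and the wheel turns firm, about twice as hard to turn as before, without forcing it further, and leave it tight; then turn the flywheel (black knob) clockwise through exactly one revolution, from the red pointer round to the red pointer again, so that the platen presses the lid fully home once and comes back up. Do not disturb the other things on the table.

Things in the scene. Friction and masses are not known exactly. Their poses are not given: they have to be found in the camera images.
- press: grey and white bench lid press, fixed. Origin on the table under its base plate (14 mm thick, 200 mm deep, from 165 mm left to 245 mm right of the origin); x away from the operator, y left, z up. Left: gear housing and flywheel; middle: tub seat at y = -70 mm under the head; right: clamp housing and clamp wheel. Highest fixed parts: pointer 160 mm, head 165 mm over the table
- fly_axis (a point): point on the flywheel's upright axis, fixed to the press, at the height of the middle of the black knob (182 mm over the table). The dark flywheel, 120 mm in diameter, top at 156 mm, turns about the vertical through this point
- fly_knob (a point): middle of the black crank knob on the flywheel: upright, 23 mm in diameter, 44 mm high, bottom 3 mm over the wheel's top; 48 mm from the flywheel axis. The knob spins freely on its own axis, so it can be held at a constant hand direction while it is led round the circle. At the start it stands at the red pointer, on the press's -x side
- flywheel (a joint): flywheel angle in rad, 0 at the start with the knob at the red pointer, grows clockwise seen from above, 6.283 after one revolution. It cannot turn back past 0. Free friction about 0.12 N m (2.5 N at the knob), a little more while the platen works; it stays where it is left. Beyond one turn the next stroke begins
- platen (a joint): travel of the round steel platen (104 mm in diameter) downward from its rest, in m: 0 at flywheel angle 0 and again at 6.283, greatest (0.0245) half-way round. Driven only by the flywheel
- clamp_axis (a point): point on the clamp wheel's upright axis, fixed to the press, at the height of the middle of the blue knob (138 mm over the table). The dark clamp wheel, 110 mm in diameter, top at 112 mm, turns about the vertical through this point
- clamp_knob (a point): middle of the blue crank knob on the clamp wheel: upright, 23 mm in diameter, 44 mm high, bottom 3 mm over the wheel's top; 45 mm from the clamp axis. The knob spins freely on its own axis
- clamp_wheel (a joint): clamp wheel angle in rad, starts at 0 to 0.6, grows clockwise from above, stop at 3.0; at 0 the knob is on the press's -x side. Moves the jaw 15 mm per rad. Free friction 0.40 N m, 6 to 10 N along the circle at the knob; each 10 N of jaw force adds about 3.3 N. Friction holds it where left, up to 27 N of jaw force. The tub gets firm somewhere from 2.1 to 2.6 rad; the feel tells
- jaw: steel clamp jaw with a rubber face 56 mm wide that pushes the tub to the press's +y against two rubber stop posts; origin on the base plate below its face
- tub: round white food tub, 129 mm in diameter, 56 mm high with its lid home; origin in the middle of its underside, which stands on the base plate. Loose, about 0.24 kg; at the start about 3 to 14 mm off its stops. Fully seated its centre is at about x = 0, y = -65 to -71 mm of the press
- tub_lid (a joint): height of the tub's lid over its home position in m; 0 is fully home, starts at 0.008 to 0.013
- spice_jar_1: bystander: spice jar with a red cap, 45 mm in diameter, 106 mm high, origin in the middle of its underside
- ramekin_0: bystander: small steel sauce cup, 65 mm in diameter, 37 mm high, origin in the middle of its underside
- tape: bystander: roll of tan tape lying flat, 98 mm in diameter, 25 mm high, origin in the middle of its underside

How it is judged:
On the way, in this order (a step that is already met when the one before it is completed fails the run):
1. the jaw holds the tub firmly, before the platen has come down (contact force between jaw and tub above 9 N and value of joint platen below 0.005 m), for 0.2 s.
2. the platen reaches the bottom of its stroke and the lid is home, with the tub clamped (value of joint platen above 0.022 m and value of joint tub_lid below 0.003 m and contact force between jaw and tub above 5 N), for 0.05 s.
At the end, for the whole second after the job is handed in: The flywheel has made one revolution (within 0.2 rad, about 11 degrees) and is at rest, the platen is back up, the tub's lid is home within 3 mm, and the tub stands upright, still clamped by the jaw with more than 6 N (value of joint flywheel between 6.08 and 6.48 rad and velocity of joint flywheel between -0.1 and 0.1 rad/s and value of joint platen below 0.002 m and value of joint tub_lid below 0.003 m and contact force between jaw and tub above 6 N and angle between tub's own z axis and vertical below 0.08 rad and linear speed of tub below 0.02 m/s); the robot touches nothing.
It fails at once if the flywheel is turned on into a second stroke (more than 0.4 rad beyond one revolution) (value of joint flywheel above 6.68 rad).
It fails at once if the tub is squeezed by the jaw with more than 60 N (contact force between jaw and tub above 60 N).
It fails at once if a bystander is moved by more than 30 mm (distance of any of spice_jar_1, ramekin_0, tape from where it was at the start of the episode above 0.03 m).
It also fails if it takes over 72 s, if anything falls off the work surface, if the arm or the gripper's body presses on something with over 40 N, if the wrist force passes 120 N, or if a joint passes its speed limit or range.

### The arm

A 6-joint arm with a two-finger parallel gripper is mounted at the origin on a cart in front of the work surface, level with it; the furniture and walls round the work are solid. World frame = base frame: x ahead of the robot, y to its left, z up, the work surface at z = 0. Lengths are in m, angles in rad, forces in N, time in s.
With the tool pointing down it reaches from about 0.3 to 0.875 m from the base axis. Payload 6.4 kg.
Tool frame: the origin (TCP) lies at the very end of the fingers, on their centre line; the grasp point (between the pads) lies manip.grip_depth behind it (manip.grip_depth is the distance from the TCP to the grasp point, in m); z points along the fingers, y is the line along which they close (so a half turn about z gives the same grasp; the last joint's range is limited). The gripper opens to 85 mm and grips with 20 to 120 N. Pads are 22 mm wide; open, the fingers measure 114 mm over their backs; the gripper's body (76 mm by 85 mm) begins 54 mm behind the grasp point. The pads swing forward as they close: fully open they stand 13 mm farther back than shut.
Start: joints at [-1.374, 0.181, 1.607, -0, 1.354, -0.206], TCP at [0.225, -0.529, 0.231] pointing down, gripper open.
Joint ranges: [-2.99, 2.99], [-0.89, 2.07], [0.3, 2.58], [-1.14, 4.28], [0, 2.63], [-3.12, 3.12]. Speed limits (rad/s): [2.57, 2.57, 3.01, 3.14, 3.14, 3.14].

### API

Orientations are given as a unit quaternion [x, y, z, w].
In Python, from rig import manip, fingers, ik, grab_frame, boxes_of, cut_out, sensors gives the robot as it stands. Calls block until the motion is done:
- manip.move_to(position, orientation): joint-space move of the TCP to a pose.
- manip.move_straight(position, orientation=None, speed=0.15): straight line of the TCP; orientation=None keeps the orientation; speed is the mean speed in m/s.
- manip.move_joints(angles): joint-space move.
- fingers.move_gripper(opening, grasp_force=None): finger opening in m; grasp_force is the grip in N (None keeps the last); returns when the fingers have stopped.
- manip.dwell(seconds).
- ik(position, orientation): joint angles nearest the present ones, or None.
- grab_frame(name): name is "side" or "top" or "wrist"; returns a dict with "img" (384x512x3 uint8, red, green, blue), "mtx" (3x3 intrinsics, pixels), "pose" (4x4, takes a point from camera to world coordinates). Camera axes: x right, y up, looking along -z (the intrinsics and any distortion apply to the point x, -y, -z); pixel columns grow to the right and rows downward; lengths in m; the calibration is good to about 2 mm. The wrist camera is an equidistant fisheye: a pixel r from the principal point sees the ray r / f radians off the axis. A picture is of the moment at which its call begins. There is no depth.
A pose or a line that the arm cannot do raises manip.PlanningError and nothing moves.
- manip.close_job(): hands the job in; it is judged then, once.
Trained networks look in a picture, given as the dict that the camera call returned (one of the last four; its "shot" number tells which), for a name from the list of things; names that differ only in an ending like _2 or _b are one class to them, and where a whole thing is asked for, a point or a joint stands for the part that bears it (a point fixed in the world has none). Each returns a list of dicts, best first, with "score" (0 to 1); they miss things now and then, are a little off and sometimes report something else, mostly with a low value. They report only what shows in the picture. A call takes as long as a camera call.
- boxes_of(picture, label): "box" ([left, top, width, height] in pixels, round what is visible of it).
- cut_out(picture, label): "region" (384x512 bool, what is visible of it) and "box" ([left, top, width, height] in pixels, round what is visible of it).
Readings, each from a call of its own:
- sensors.get_time(): time.
- sensors.get_q(): joint angles.
- sensors.get_dq(): joint speeds.
- sensors.get_tau(): joint torques, N m.
- sensors.get_eef_pos(): TCP position.
- sensors.get_tool_rot(): TCP orientation.
- sensors.get_force(): force on the tool from outside, world axes, zero at the start.
- sensors.get_ft_torque(): the same for the moment, N m.
- sensors.get_opening(): finger opening in m.
- sensors.get_gripper_force(): force on a finger pad.
Only numpy, scipy, OpenCV 4.12 (cv2) and the standard library are available. Lean on these libraries where they do the work, as an engineer would, in place of code of your own. Each camera call takes 0.05 s, during which the arm holds its last target. There are 200 camera calls.

## Working session

There is one attempt and no reset: what is moved stays moved. The work goes in short steps, each a Python script; the robot and the scene stay as the last script left them, time stands still between calls to the robot, and variables do not carry over. Pictures are saved under pics/ and viewed, at most 10 in all, crops included, and the job is handed in when it is done.

```bash
ls; mkdir -p pics
cat > h.py <<'E'
import numpy as np, cv2
from rig import manip, fingers, ik, grab_frame, boxes_of, cut_out, sensors
def save(f,n): cv2.imwrite('pics/'+n+'.png',f['img'][:,:,::-1])
def ray(f,u,v,fish=False):
    K=f['mtx'];P=f['pose'];x=(u-K[0,2])/K[0,0];y=(v-K[1,2])/K[1,1]
    if fish:
        r=np.hypot(x,y);s=np.sin(r)/r if r>1e-9 else 1;d=np.array([x*s,-y*s,-np.cos(r)])
    else: d=np.array([x,-y,-1.])
    d=P[:3,:3]@d;return P[:3,3],d/np.linalg.norm(d)
def atz(f,u,v,z,fish=False):
    o,d=ray(f,u,v,fish);return o+d*(z-o[2])/d[2]
def proj(f,p):
    K=f['mtx'];q=f['pose'][:3,:3].T@(np.asarray(p)-f['pose'][:3,3]);return K[0,2]+K[0,0]*q[0]/-q[2],K[1,2]+K[1,1]*-q[1]/-q[2]
def tri(rs):
    A=0;b=0
    for o,d in rs:
        M=np.eye(3)-np.outer(d,d);A=A+M;b=b+M@o
    return np.linalg.solve(A,b)
E
python3 - <<'E'
from h import *
print(manip.grip_depth, sensors.get_tool_rot(), sensors.get_time())
F={n:grab_frame(n) for n in('side','top')}
for n,f in F.items():
    save(f,n+'0');print(n,f['mtx'].tolist(),f['pose'].round(3).tolist(),[k for k in f])
C={}
for l in ('fly_knob','clamp_knob','flywheel','clamp_wheel','press','tub','spice_jar_1','ramekin_0','tape'):
    for n,f in F.items():
        r=cut_out(f,l)[:2]
        for q in r:
            ys,xs=np.nonzero(q['region']);c=(xs.mean(),ys.mean())
            print(l,n,round(q['score'],2),q['box'],np.round(c,1))
        if r: C[l,n]=(r[0]['box'][0]+r[0]['box'][2]/2,r[0]['box'][1]+r[0]['box'][3]/2)
    if (l,'side') in C and (l,'top') in C: print(l,tri([ray(F[n],*C[l,n]) for n in F]).round(3))
E
cd pics; python3 -c "
import cv2,numpy as np
cv2.imwrite('a.png',np.vstack([cv2.imread('top0.png'),cv2.imread('side0.png')])[:, :][:768])
a=cv2.imread('a.png');cv2.imwrite('a.png',cv2.resize(np.hstack([a[:384],a[384:]]),(800,300)))"
```

```text
pics
0.0187 [ 9.79790299e-01  2.00025504e-01 -5.22378262e-06 -8.76267913e-04] 0.0
side [[377.0545194665322, 0.0, 257.8573628618134], [0.0, 377.0545194665322, 194.0084592527073], [0.0, 0.0, 1.0]] [[-0.94, 0.223, -0.26, 0.328], [-0.342, -0.583, 0.737, 0.807], [0.013, 0.781, 0.624, 0.808], [0.0, 0.0, 0.0, 1.0]] ['img', 'mtx', 'pose', 'shot']
top [[354.00414082054954, 0.0, 253.71247824499477], [0.0, 354.00414082054954, 189.88958821387666], [0.0, 0.0, 1.0]] [[0.005, 0.991, -0.135, 0.471], [-1.0, 0.005, 0.007, -0.007], [0.007, 0.135, 0.991, 1.217], [0.0, 0.0, 0.0, 1.0]] ['img', 'mtx', 'pose', 'shot']
fly_knob top 0.64 [200.2, 221.7, 11.0, 4.2] [206.9 224.3]
clamp_knob side 0.68 [317.6, 166.6, 7.6, 9.7] [322.2 171.2]
clamp_knob side 0.44 [277.9, 206.0, 7.5, 16.7] [279.2 214.8]
flywheel side 0.82 [238.9, 199.5, 50.6, 39.8] [263.2 218.4]
flywheel side 0.32 [168.3, 270.4, 20.1, 25.9] [176.8 283.7]
flywheel top 0.86 [192.4, 189.3, 41.3, 40.0] [211.2 209.5]
flywheel [0.556 0.109 0.137]
clamp_wheel side 0.66 [293.2, 164.7, 37.3, 22.3] [309.6 173.5]
clamp_wheel top 0.58 [290.4, 212.2, 39.8, 32.0] 
[... 252 characters left out ...]
]
tub side 0.79 [284.2, 200.2, 24.8, 28.7] [299.7 215.6]
tub top 0.86 [250.7, 201.6, 33.1, 41.5] [274.2 221.7]
tub [ 0.514 -0.063  0.025]
spice_jar_1 side 0.7 [248.5, 141.6, 14.9, 29.1] [256.  156.5]
spice_jar_1 top 0.82 [327.4, 153.6, 21.6, 17.3] [336.9 161.8]
spice_jar_1 top 0.42 [192.7, 192.4, 37.6, 36.5] [211.  208.3]
spice_jar_1 [ 0.727 -0.3    0.047]
ramekin_0 side 0.6 [165.2, 271.8, 23.9, 25.7] [176.3 284.2]
ramekin_0 top 0.59 [150.4, 156.5, 22.6, 16.6] [160.7 163.5]
ramekin_0 [0.72  0.302 0.022]
tape side 0.77 [153.8, 245.5, 37.1, 28.2] [173.5 258.6]
tape side 0.52 [249.4, 139.1, 15.0, 32.2] [256.1 156.2]
tape top 0.73 [169.3, 136.2, 30.1, 24.1] [185.9 148.9]
tape [0.779 0.227 0.014]
```

View pics/top0.png

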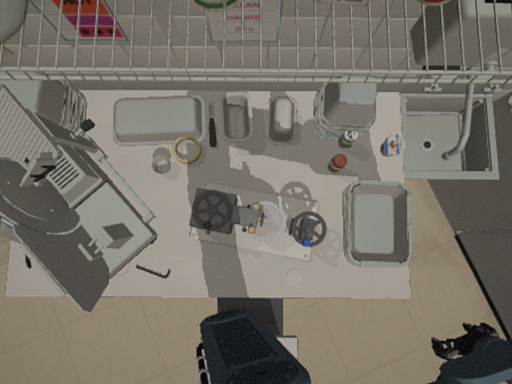

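View pics/side0.png

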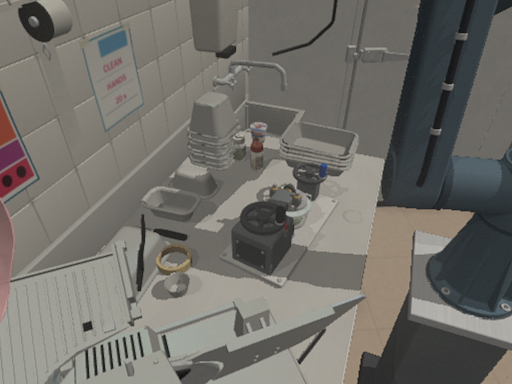

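The top view shows the flywheel at about (213,209), the clamp wheel at (310,228) with its blue knob at (307,241), and the tub between them near (270,220). The side view agrees: flywheel (263,218), blue knob (323,170). Next I'll take close wrist views.

Run:
```python
from h import *
from scipy.spatial.transform import Rotation as R
t=grab_frame('top')
fa=atz(t,213,209,.156);ca=atz(t,310,228,.112);print('rough',fa,ca,'yaw',np.arctan2(*(fa-ca)[[1,0]])-np.pi/2)
q=sensors.get_tool_rot()
i=0
for p in ([0.42,-.24,.36],[0.47,-.12,.36],[0.44,.04,.38],[0.50,.10,.38]):
    manip.move_to(p,q)
    f=grab_frame('wrist');save(f,'w%d'%i)
    np.savez('w%d.npz'%i,**{k:f[k] for k in('img','mtx','pose')})
    for l in('clamp_knob','fly_knob','clamp_wheel','flywheel','tub'):
        for r in cut_out(f,l)[:2]:
            ys,xs=np.nonzero(r['region']);print(i,l,round(r['score'],2),np.round(r['box'],1),xs.mean().round(1),ys.mean().round(1))
    i+=1
print(f['mtx'],f['pose'],sensors.get_time())
a=[cv2.imread('pics/w%d.png'%k) for k in range(4)]
cv2.imwrite('pics/wall.png',cv2.resize(np.vstack([np.hstack(a[:2]),np.hstack(a[2:])]),(800,600)))
```

```text
rough [0.55698537 0.10763608 0.156     ] [ 0.50290669 -0.19007343  0.112     ] yaw -0.17968989359029974
0 clamp_knob 0.6 [203.8 107.6  19.   18.6] 212.1 117.1
0 fly_knob 0.68 [11.7  7.1 28.6 25.4] 26.4 17.8
0 clamp_wheel 0.97 [195.1  49.3  87.3  85. ] 237.4 91.6
0 flywheel 0.74 [12.2  3.2 79.3 32.4] 48.8 14.9
0 tub 0.74 [127.2   5.3  78.9  83.2] 180.1 54.8
0 tub 0.56 [13.8  0.  75.7 33.8] 48.7 14.5
1 clamp_knob 0.64 [276.8 182.2  20.2  22.3] 286.0 191.7
1 fly_knob 0.78 [63.1 58.8 29.6 26.9] 78.0 72.0
1 fly_knob 0.48 [166.8  58.6  88.5  80.8] 224.7 106.6
1 clamp_wheel 0.98 [268.  119.9  79.   86.1] 304.8 161.6
1 flywheel 0.73 [64.4  0.  88.6 88.2] 108.9 43.8
1 flywheel 0.5 [385.1  42.6  53.9  36.2] 412.5 62.3
1 tub 0.62 [185.3  60.3  83.9  88.6] 243.6 110.9
2 clamp_knob 0.59 [380.8 199.3  16.7  23.5] 388.4 210.6
2 fly_knob 0.81 [196.3  80.   23.9  23.3] 208.3 90.3
2 clamp_wheel 0.58 [369.1 149.   60.   74.3] 397.5 184.0
2 flywheel 0.72 [186.5  11.9  97.1  97.4] 234.0 60.3
2 flywheel 0.6 [367.1 152.7  62.9  71. ] 397.5 183.6
2 tub 0.8 [287.5  91.2  81.9  80.8] 334.6 142.3
3 clamp_knob 0.67 [229.2   1.1  45.6   4.3] 250.9 3.3
3 clamp_knob 0.65 [390.8 244.7  19.2  24.2] 397.8 256.4
3 fly_knob 0.8 [228.5 142.9  21.5  30.2] 237.4 158.0
3 fly_knob 0.58 [194.9  48.1 239.2 221.3] 315.7 158.7
3 clamp_wheel 0.83 [379.9 199.9  57.   68.4] 407.4 230.1
3 clamp_wheel 0.64 [390.2 246.4  16.7  20.9] 397.8 255.9
3 tub 0.55 [311.1 141.2  72.5  74.7] 355.1 175.4
3 tub 0.42 [317.5 148.5  61.6  64.5] 356.8 186.9
[[297.31863964   0.         252.75988837]
 [  0.         297.31863964 196.24274673]
 [  0.           0.           1.        ]] [[ 3.93986156e-01  8.78320398e-01  2.70791779e-01  5.70383569e-01]
 [-9.19116011e-01  3.76760495e-01  1.15227117e-01  1.30640162e-01]
 [-8.17317757e-04 -2.94286949e-01  9.55716759e-01  5.22216955e-01]
 [ 0.00000000e+00  0.00000000e+00  0.00000000e+00  1.00000000e+00]] 5.3583
```

View pics/wall.png

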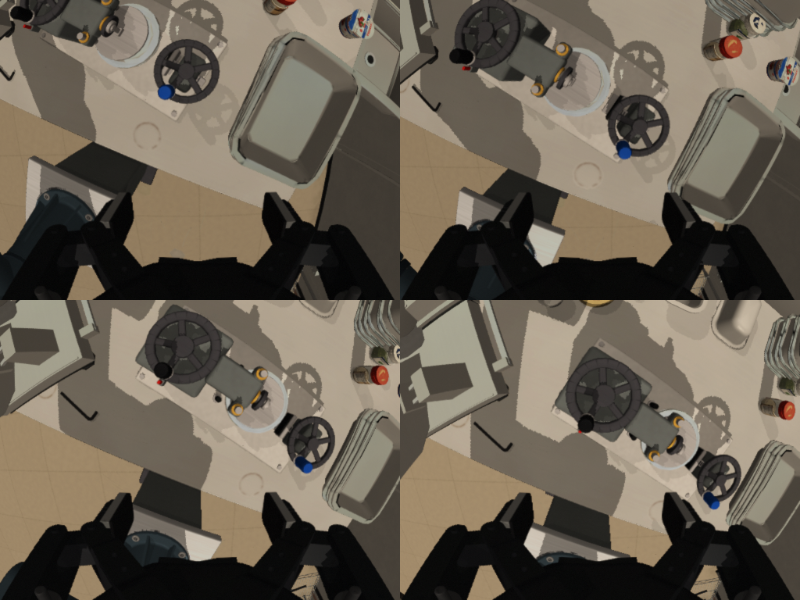

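The four wrist views show the blue knob clearly (view 0 at (212,117), view 1 at (286,192)). The black knob is clear in views 1–3 ((78,72), (208,90), (237,158)), and both wheel rims are complete. I'll triangulate from these.

Run:
```python
from h import *
W=[dict(np.load('w%d.npz'%i)) for i in range(4)]
O={'cw':{0:(238.8,91.8),1:(307.5,163),2:(399.1,186.2),3:(408.4,234.1)},
 'fw':{1:(108.7,44.1),2:(235,60.6)},
 'ck':{0:(212.5,117.1),1:(286.5,192.5),2:(388.8,210.8),3:(398.5,256.4)},
 'fk':{1:(78,72),2:(208.3,91),3:(238.5,158)}}
X={}
for k,d in O.items():
    rs=[ray(W[i],*uv,fish=True) for i,uv in d.items()]
    p=tri(rs);X[k]=p;print(k,p.round(4),[round(np.linalg.norm(np.cross(p-o,dd))*1000,1) for o,dd in rs])
    z={'cw':.106,'fw':.15,'ck':.138,'fk':.182}[k]
    print('  atz',[atz(W[i],*uv,z,True)[:2].round(4).tolist() for i,uv in d.items()])
# circle fit of rims: project model
for a,b in(('ck','cw'),('fk','fw')):
    v=(X[a]-X[b])[:2];print(a,np.linalg.norm(v),np.arctan2(v[1],v[0]))
v=(X['fw']-X['cw']);print('yaw',np.arctan2(v[1],v[0])-np.pi/2)
```

```text
cw [ 0.4998 -0.185   0.1111] [np.float64(2.1), np.float64(2.6), np.float64(1.2), np.float64(4.0)]
  atz [[0.502, -0.1849], [0.5017, -0.1872], [0.4991, -0.1869], [0.4948, -0.1889]]
fw [0.5548 0.1125 0.1538] [np.float64(1.7), np.float64(1.7)]
  atz [[0.5533, 0.1143], [0.5569, 0.1133]]
ck [ 0.4604 -0.1699  0.1396] [np.float64(0.5), np.float64(1.2), np.float64(0.3), np.float64(1.0)]
  atz [[0.4603, -0.1692], [0.459, -0.171], [0.4604, -0.1712], [0.4609, -0.1704]]
fk [0.5097 0.1235 0.1834] [np.float64(0.1), np.float64(0.7), np.float64(0.7)]
  atz [[0.5097, 0.1245], [0.5091, 0.1239], [0.5101, 0.1231]]
ck 0.04214540174841204 2.775735424326149
fk 0.0463134149202891 2.9035262681727407
yaw -0.18274312938639992
```

```bash
cat >> h.py <<'E'
from scipy.spatial.transform import Rotation as R
YAW=-0.19
def quat(a): # tool down, tool y axis at world angle a
    y=np.array([np.cos(a),np.sin(a),0]);z=np.array([0,0,-1.]);return R.from_matrix(np.c_[np.cross(y,z),y,z]).as_quat()
CA=np.array([.5015,-.186]);CK=np.array([.4603,-.1703])
FA=np.array([.5560,.1135]);FK=np.array([.5097,.1237])
def u(a): return np.array([np.cos(a),np.sin(a)])
E
python3 - <<'E'
from h import *
for c,r,z in((CA,.045,.124),(FA,.048,.172)):
  for a in(YAW,YAW+np.pi):
    print([None if (j:=ik([*(c+r*u(k)),z],quat(a))) is None else j.__class__ and np.round(j,2).tolist()[5] for k in(0,1.5,3,4.5)])
a=min((YAW,YAW+np.pi),key=lambda a:abs(ik([*CK,.24],quat(a))[5]))
q=quat(a)
manip.move_to([*CK,.24],q)
fingers.move_gripper(.05)
f=grab_frame('wrist');save(f,'g0')
F0=sensors.get_force();print('a',a,'bias',F0,sensors.get_force())
for l in('clamp_knob','clamp_wheel'):
  for r in boxes_of(f,l)[:1]:
    b=r['box'];print(l,r['score'],atz(f,b[0]+b[2]/2,b[1]+b[3]/2,.138 if l=='clamp_knob' else .106,True))
print(sensors.get_eef_pos(),sensors.get_time())
E
```

```text
[-0.34, -0.31, -0.43, -0.47]
[2.8, 2.83, 2.71, 2.68]
[0.18, 0.27, 0.19, 0.1]
[-2.96, -2.87, -2.95, -3.05]
a -0.19 bias [-0.58371513 -0.20211063  0.1217068 ] [-0.58371513 -0.20211063  0.1217068 ]
clamp_knob 0.96 [ 0.46124843 -0.17214212  0.138     ]
clamp_wheel 0.63 [ 0.501505   -0.18333013  0.106     ]
[ 0.4603152  -0.17023989  0.24000369] 7.325
```

View pics/g0.png

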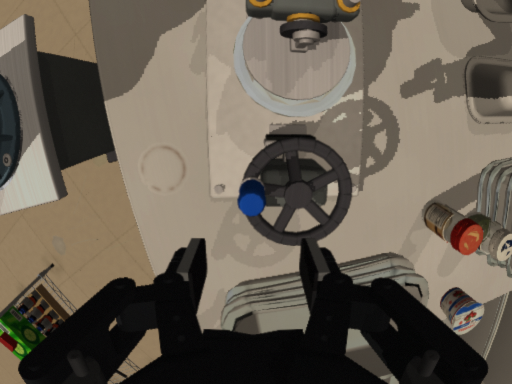

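The blue knob (251,197) lies in line with the open fingers, and the hub is at (297,188). The plate edges run parallel to the image axes, so the yaw is right. I'll grasp and start winding.

```bash
cat >> h.py <<'E'
def wind(state,dth,q,z,k,sgn=-1,speed=.06):
    """one arc step clockwise; state: c (centre of TCP circle), ph, r"""
    state['ph']+=sgn*dth
    manip.move_straight([*(state['c']+state['r']*u(state['ph'])),z],q,speed)
    F=np.array(sensors.get_force())-state['F0'];e=u(state['ph']);t=sgn*np.array([-e[1],e[0]])
    fr=F[:2]@e;ft=-F[:2]@t
    state['c']=state['c']+k*fr*e
    return ft,fr,F[2]
E
python3 - <<'E'
from h import *
import pickle
q=quat(YAW);F0=np.array(sensors.get_force())
P=np.array([.4606,-.1708])
manip.move_straight([*P,.124],q,.15)
print('down',sensors.get_force()-F0)
print(fingers.move_gripper(.0,50),sensors.get_opening(),sensors.get_force()-F0,sensors.get_gripper_force())
ca=np.array([.5015,-.1855]);ph=np.arctan2(*(P-ca)[::-1])
s=dict(c=P-.045*u(ph),ph=ph,r=.045,F0=F0);print('theta0',np.pi+YAW-ph,s['c'])
for i in range(4):
    print(np.round(wind(s,.1,q,.124,1e-4),2),np.round(s['c'],4),round(np.pi+YAW-s['ph'],3))
print(sensors.get_time());pickle.dump(s,open('s.pkl','wb'))
E
```

```text
down [ 1.9049257  -0.29603396  1.01845387]
False 0.02165335863029301 [-10.44867274   1.07039317  13.1622231 ] 48.62117886543274
theta0 0.15503601014006962 [ 0.50294785 -0.18602038]
[ 6.48 10.27 12.29] [ 0.502  -0.1856] 0.255
[6.6  5.8  8.94] [ 0.5015 -0.1853] 0.355
[6.77 3.42 7.45] [ 0.5013 -0.1851] 0.455
[7.19 2.33 7.36] [ 0.5011 -0.1849] 0.555
9.6167
```

Run:
```python
from h import *
import pickle
q=quat(YAW);s=pickle.load(open('s.pkl','rb'))
th=lambda:np.pi+YAW-s['ph']
B=[]
while th()<2.8:
    d=.12 if th()<1.85 else .04
    o=wind(s,d,q,.124,1e-4);print(round(th(),3),np.round(o,2),np.round(s['c'],4))
    if o[0]<0.5 or abs(o[1])>15: break
    if th()<1.9:B.append(o[0])
    elif o[0]>np.median(B)+4: break
print(np.median(B),sensors.get_eef_pos(),sensors.get_time());s['B']=np.median(B);pickle.dump(s,open('s.pkl','wb'))
```

```text
0.675 [6.97 1.3  7.79] [ 0.501  -0.1848]
0.795 [5.6  0.54 6.51] [ 0.501  -0.1848]
0.915 [6.34 0.14 6.76] [ 0.501  -0.1848]
1.035 [5.73 0.56 8.42] [ 0.5009 -0.1847]
1.155 [5.42 0.03 8.62] [ 0.5009 -0.1847]
1.275 [6.32 0.27 8.13] [ 0.5009 -0.1847]
1.395 [ 5.79 -0.27  8.48] [ 0.5009 -0.1847]
1.515 [ 6.75 -0.14  9.03] [ 0.5009 -0.1847]
1.635 [ 6.13 -0.21  8.48] [ 0.5009 -0.1847]
1.755 [5.36 0.96 9.13] [ 0.501  -0.1846]
1.875 [ 5.87 -1.1   9.49] [ 0.5009 -0.1847]
1.915 [ 7.7  -0.33  9.99] [ 0.5009 -0.1848]
1.955 [ 8.1   0.46 10.28] [ 0.5009 -0.1847]
1.995 [ 7.73 -0.38 11.13] [ 0.5009 -0.1848]
2.035 [ 7.7   0.24 10.42] [ 0.5009 -0.1847]
2.075 [ 7.67 -1.02 10.06] [ 0.5008 -0.1848]
2.115 [8.13 0.27 9.65] [ 0.5009 -0.1848]
2.155 [ 8.36 -0.26 10.13] [ 0.5008 -0.1848]
2.195 [ 7.87 -0.36  9.98] [ 0.5008 -0.1848]
2.235 [9.33 0.55 9.63] [ 0.5009 -0.1848]
2.275 [ 8.27  0.21 10.56] [ 0.5009 -0.1848]
2.315 [10.13 -0.27 10.59] [ 0.5009 -0.1848]
5.874278235514159 [ 0.5364093  -0.15627676  0.12522528] 15.1167
```

Run:
```python
from h import *
import pickle
q=quat(YAW);s=pickle.load(open('s.pkl','rb'))
th=lambda:np.pi+YAW-s['ph']
while th()<2.8:
    o=wind(s,.02,q,.124,1e-4);print(round(th(),3),np.round(o,2),np.round(s['c'],4))
    if o[0]>14.8 or abs(o[1])>15: break
print(sensors.get_eef_pos(),sensors.get_time());pickle.dump(s,open('s.pkl','wb'))
```

```text
2.335 [10.7   0.07 12.  ] [ 0.5009 -0.1848]
2.355 [11.7  -0.08 12.24] [ 0.5009 -0.1848]
2.375 [13.03 -0.61 13.63] [ 0.5008 -0.1848]
2.395 [14.24  0.32 13.01] [ 0.5008 -0.1848]
2.415 [15.11  0.31 15.4 ] [ 0.5009 -0.1848]
[ 0.53818757 -0.15863804  0.12513775] 16.3667
```

Firm: tangential force is up about 7 N over free running, so roughly 22 N on the jaw. I'll release and go to the flywheel knob.

Run:
```python
from h import *
q=quat(YAW)
fingers.move_gripper(.05,50)
p=np.array(sensors.get_eef_pos());print('rel',sensors.get_force())
manip.move_straight([p[0],p[1],.27],q,.15)
manip.move_to([*FK,.285],q)
f=grab_frame('wrist');save(f,'g1')
for l,z in(('fly_knob',.182),('flywheel',.150),('clamp_knob',.138)):
  for r in boxes_of(f,l)[:1]:
    b=r['box'];print(l,r['score'],b,atz(f,b[0]+b[2]/2,b[1]+b[3]/2,z,True))
print(sensors.get_eef_pos(),sensors.get_force(),sensors.get_time())
```

```text
rel [0.50150977 0.25118067 1.32370826]
fly_knob 0.69 [239.2, 176.5, 26.9, 42.2] [0.51079776 0.12215473 0.182     ]
flywheel 0.68 [237.1, 124.6, 121.4, 120.8] [0.5544986  0.11670937 0.15      ]
clamp_knob 0.22 [246.6, 237.6, 24.5, 63.8] [0.49903666 0.02397176 0.138     ]
[0.51010376 0.12246875 0.28479825] [-0.16665265  0.47559995  0.37276112] 19.1833
```

View pics/g1.png

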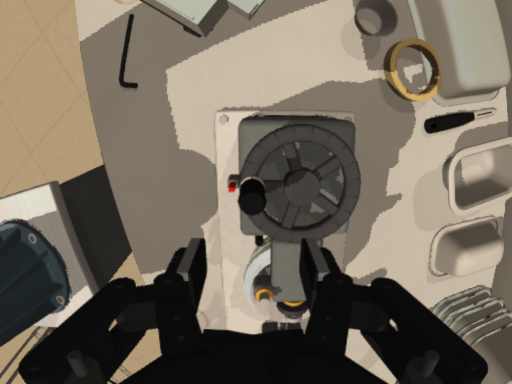

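The black knob is at (252,195), just inside the red pointer (232,185), with the wheel hub at (303,185). I'll grasp it at 0.174 m, clear of the pointer and head, and turn.

Run:
```python
from h import *
import pickle
q=quat(YAW);F0=np.array(sensors.get_force());Z=.174
P=np.array([.5103,.1230])
manip.move_straight([*P,Z],q,.15)
print('down',sensors.get_force()-F0)
fingers.move_gripper(.0,40);print(sensors.get_opening(),sensors.get_force()-F0)
ph=np.pi+YAW
s=dict(c=P-.048*u(ph),ph=ph,r=.048,F0=F0,P=P)
for i in range(21):
    o=wind(s,.1 if i<6 else .15,q,Z,1e-4);print(round(np.pi+YAW-s['ph'],2),np.round(o,1),np.round(s['c'],4))
    if o[0]>25 or abs(o[1])>18 or sensors.get_opening()<.018: print('stop');break
e=np.array(sensors.get_eef_pos());print(e,sensors.get_time())
pickle.dump(s,open('f.pkl','wb'))
```

```text
down [-0.01896223 -0.95705602  0.13614983]
0.02154388809408495 [-7.99818791 -0.70544545  8.91635984]
0.1 [2.  7.3 8.9] [0.5567 0.1141]
0.2 [0.5 4.7 5.7] [0.5563 0.1143]
0.3 [-0.3  3.8  5. ] [0.556  0.1145]
0.4 [-0.4  1.7  5.9] [0.5558 0.1146]
0.5 [-0.6  1.8  4.4] [0.5557 0.1147]
0.6 [0.3 1.  5.8] [0.5556 0.1148]
0.75 [-1.3  0.4  5.2] [0.5556 0.1148]
0.9 [-2.1  0.2  4.8] [0.5556 0.1148]
1.05 [-2.3  0.4  4.6] [0.5556 0.1149]
1.2 [-1.9 -0.1  4.8] [0.5556 0.1149]
1.35 [-3.4  1.   4.8] [0.5556 0.115 ]
1.5 [-2.8  0.   4.6] [0.5556 0.115 ]
1.65 [-2.2  0.4  5.2] [0.5556 0.115 ]
1.8 [-2.3 -0.1  5.6] [0.5556 0.115 ]
1.95 [-3.  -1.2  5. ] [0.5555 0.1149]
2.1 [-1.1  0.   4.3] [0.5555 0.1149]
2.25 [-1.8 -0.   5.6] [0.5555 0.1149]
2.4 [-1.2 -0.   5.3] [0.5555 0.1149]
2.55 [-2.3  0.6  6.4] [0.5556 0.1149]
2.7 [-1.9 -0.5  6.2] [0.5555 0.1149]
2.85 [-1.5  0.   6.6] [0.5555 0.1149]
[0.60421194 0.11918621 0.1753935 ] 25.9417
```

Run:
```python
from h import *
import pickle
q=quat(YAW);s=pickle.load(open('f.pkl','rb'));Z=.174
end=2.958-2*np.pi
n=0;ok=True
while s['ph']>end+1e-6:
    d=min(.15,s['ph']-end)
    o=wind(s,d,q,Z,1e-4);print(round(np.pi+YAW-s['ph'],2),np.round(o,1),np.round(s['c'],4))
    if abs(o[0])>25 or abs(o[1])>18 or sensors.get_opening()<.018: print('stop');ok=False;break
pickle.dump(s,open('f.pkl','wb'))
print(sensors.get_eef_pos(),sensors.get_time())
if ok:
    manip.dwell(.3);print(sensors.get_force()-s['F0'])
    fingers.move_gripper(.05)
    p=sensors.get_eef_pos();manip.move_straight([p[0],p[1],.285],q,.15)
    manip.move_straight([.5101,.1225,.285],q,.15)
    f=grab_frame('wrist');save(f,'g2')
    for l,z in(('fly_knob',.182),('flywheel',.150)):
      for r in boxes_of(f,l)[:1]:
        b=r['box'];print(l,r['score'],b,atz(f,b[0]+b[2]/2,b[1]+b[3]/2,z,True))
    manip.move_straight([.46,-.06,.285],q,.2)
    f=grab_frame('wrist');save(f,'g3');print(sensors.get_time())
    a=[cv2.imread('pics/g%d.png'%k) for k in (2,3)];cv2.imwrite('pics/g23.png',cv2.resize(np.hstack(a),(800,300)))
```

```text
3.0 [-1.  -0.4  6.4] [0.5555 0.1149]
3.15 [-0.3 -0.1  6.1] [0.5555 0.1149]
3.3 [-1.2  0.3  6.3] [0.5555 0.1149]
3.45 [-0.5 -0.3  7.4] [0.5555 0.1149]
3.6 [ 0.9 -0.6  6.9] [0.5554 0.1149]
3.75 [-0.1  0.5  6.3] [0.5554 0.1149]
3.9 [ 0.9 -0.   6.8] [0.5554 0.1149]
4.05 [ 0.4 -1.1  6.4] [0.5554 0.115 ]
4.2 [-0.5 -0.7  7.1] [0.5554 0.1151]
4.35 [ 0.7 -0.6  7.3] [0.5554 0.1151]
4.5 [ 0.9 -0.8  6.6] [0.5554 0.1152]
4.65 [ 0.4 -0.1  6.4] [0.5554 0.1152]
4.8 [ 1.2 -1.1  7.5] [0.5554 0.1153]
4.95 [ 1.1 -0.6  8. ] [0.5554 0.1154]
5.1 [0.7 0.  8.9] [0.5554 0.1154]
5.25 [1.2 0.3 8.2] [0.5554 0.1154]
5.4 [ 0.4 -0.9  8. ] [0.5555 0.1154]
5.55 [1.7 0.6 7.7] [0.5554 0.1154]
5.7 [ 0.9 -0.2  8.3] [0.5554 0.1154]
5.85 [-0.  -1.1  8.4] [0.5555 0.1154]
6.0 [ 1.7 -0.6  8.5] [0.5556 0.1154]
6.15 [0.3 0.4 8.7] [0.5556 0.1154]
6.28 [-0.  -0.4  8.2] [0.5556 0.1154]
[0.50923942 0.12390187 0.17534901] 32.0583
[-0.40864848  0.29390741  7.64992489]
fly_knob 0.83 [238.1, 174.7, 28.6, 42.6] [0.51062254 0.12338001 0.182     ]
flywheel 0.73 [237.8, 122.4, 125.5, 124.8] [0.55679983 0.11621914 0.15      ]
35.1833
```

View pics/g23.png

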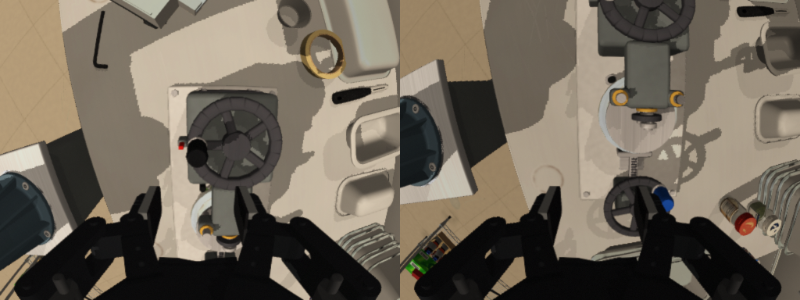

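The black knob is back beside the red pointer (within about 0.03 rad), and the tub still sits against its stops with the jaw tight. I'm handing the job in.

```bash
python3 -c "
from h import *
manip.dwell(.3);print(manip.close_job(),sensors.get_time())"
```

```text
the job is handed in; nothing more can be done
the job is handed in; nothing more can be done
```

I clamped the tub until the wheel turned firm, gave the flywheel one full revolution back to the red pointer, and handed in the job at about 35 s; no verdict came back, and I inferred the clamp force (about 22 N) from feel and didn't check the lid height directly.

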